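Tip an ebony billet onto the bench hook and seat it for chiselling

TASK

Push the standing ebony billet along the bench, keeping it upright, until its foot rests against the low front edge of the bench hook, and hold it there a moment; then push it high up so that it tips over that edge and lies lengthwise on the board. Finally slide the lying billet fully home and square against the stop, and keep it pressed there with a steady push of about 10 N for a second before letting go. Never push harder than 18 N, never lift the billet, and leave the other things on the bench alone.

Things in the scene. Friction and masses are not known exactly. Their poses are not given: they have to be found in the camera images.
- board: the bench hook: a pale plywood board 220 long x 150 wide x 10 mm thick, screwed flat to the bench (it cannot move), with a wooden stop bar across its far end. Origin: centre of its underside, on the bench. Its x axis runs level along its length towards the stop, y across it, z up. Its low front edge, 10 mm high, is the line x = -110 mm in this frame; the stop's face is at x = +90 mm
- stop: the stop bar of the bench hook, pale wood, fixed on the board: 20 mm thick (along the board), 150 mm wide, 30 mm high, its top 40 mm above the bench. Origin: centre of its underside, on the board's upper face; axes as the board's. The face to seat against is at x = -10 mm in this frame, square to the board's length
- billet: dark ebony block 60 x 70 x 120 mm, 0.5 to 0.7 kg, loose. Starts standing on a 60 x 70 end on the bench, 30 to 70 mm short of the board's front edge, roughly square to it. Origin: centre of that end; z runs along the 120 mm; x is square to the 70 mm wide faces and points roughly at the edge. Slides at 2 to 5 N pushed low (25 mm up). Lying on the board, its first end may stick out over the edge
- billet_centre (a point): the middle of the billet, 60 mm along its z axis from its origin. With its foot against the front edge, the billet jams there and the push rises steeply (10 N per mm or more) when pushed 25 mm above the bench, but tips at only 2 to 5 N pushed 100 mm up; tilted past about 30 degrees it falls over by itself onto the board
- chisel: bystander: a loose chisel with a pale wooden handle, 250 mm long, lying on the bench
- jar: bystander: a glass jar 56 mm across, 75 mm high, standing on the bench
- plane: bystander: a small brass finger plane 75 x 32 x 45 mm on the bench
- offcut: bystander: a pale spruce offcut 60 x 50 x 30 mm on the bench
Mind the look-alikes: they are no part of the job. There is more than one size of the billet; the job needs the middle-sized.

How it is judged:
By the outcome, as a careful person would: the job done as asked, in the order asked, and still so for the second after the job is handed in, with the robot touching nothing.
It also fails if it takes over 72 s, if anything falls off the work surface, if the arm or the gripper's body presses on something with over 40 N, if the wrist force passes 120 N, or if a joint passes its speed limit or range.

ROBOT

A 6-joint arm with a two-finger parallel gripper is mounted at the origin on the work surface. World frame = base frame: x ahead of the robot, y to its left, z up, the work surface at z = 0. Lengths are in m, angles in rad, forces in N, time in s.
With the tool pointing down it reaches from about 0.275 to 0.825 m from the base axis. Payload 4.9 kg.
Tool frame: the origin (TCP) lies midway between the tips of the shut fingers; the grasp point (between the pads) lies 19 mm behind it (grip_point_offset is the distance from the TCP to the grasp point, in m); z points along the fingers, x is the direction in which the jaws open and shut, and the axes are right-handed (so a half turn about z gives the same grasp; the last joint's range is limited). The gripper opens to 85 mm and grips with 20 to 120 N. Pads are 22 mm wide; open, the fingers measure 114 mm over their backs; the gripper's body (76 mm by 85 mm) begins 54 mm behind the grasp point. The pads swing forward as they close: fully open they stand 13 mm farther back than shut.
Start: joints at [0.988, 0.326, -0.193, 1.052, 0, 1.437], TCP at [0.239, 0.496, 0.231] pointing down, gripper open.
Joint ranges: [-2.65, 2.65], [-0.97, 1.79], [-1.3, 1.35], [-1.93, 2.1], [-1.47, 1.37], [-3.14, 3.14]. Speed limits (rad/s): [2.57, 2.57, 3.14, 3.14, 3.14, 3.14].

INTERFACE

Orientations are given as a rotation vector (axis times angle).
In Python, from cell import * gives the robot as it stands. Calls block until the motion is done:
- movep(position, orientation): joint-space move of the TCP to a pose.
- move_l(position, velocity=0.15, rot=None, until_force=None): straight line of the TCP; rot=None keeps the orientation; velocity is the mean speed in m/s. With until_force (N) it stops when the force on the tool has changed by that much, and returns True; else False.
- set_joints(angles): joint-space move.
- let_go() and grab(newtons=None): open the fingers fully, or close them until they stop; newtons is the grip in N (None keeps the last).
- sleep(seconds).
- ik(position, orientation): joint angles nearest the present ones, or None.
- get_state(): the state.
- grab_frame(name): name is "scene" or "top" or "wrist"; returns a dict with "img" (420x560x3 uint8, red, green, blue), "fx", "fy", "cx", "cy" (pixels), "k1" (the pictures are not rectified: a ray, as slopes to the right and down, at radius r is drawn at 1 + k1 r^2 times it, then the intrinsics apply), "cam_to_world" (4x4, takes a point from camera to world coordinates); the wrist camera has in their place "T_tool_cam" (4x4, takes a point from camera to tool coordinates, whose origin is the TCP and whose axes are the tool frame's). Camera axes: x right, y down, z forward; pixel columns grow to the right and rows downward; lengths in m; the calibration is good to about 2 mm. A picture is of the moment at which its call begins: read the wrist's pose just before it. There is no depth.
A pose or a line that the arm cannot do raises MotionError and nothing moves.
- sign_off(): hands the job in, once; it reports no verdict.
Trained networks look in the newest picture that a camera, given by its name, has taken for a name from the list of things; names that differ only in an ending like _2 or _b are one class to them, and where a whole thing is asked for, a point or a joint stands for the part that bears it (a point fixed in the world has none). Each returns a list of dicts, best first, with "score" (0 to 1); they miss things now and then, are a little off and sometimes report something else, mostly with a low value. They report only what shows in the picture. A call takes as long as a camera call. They do not tell look-alikes from the thing itself.
- spot_in(camera, name): "centre" ([column, row] in pixels, amid what is visible of it).
- silhouettes(camera, name): "mask" (420x560 bool, what is visible of it) and "centre" ([column, row] in pixels, amid what is visible of it).
- tip_of(camera, name): "centre" ([column, row] in pixels: a listed point, or the origin of a listed thing).
The state is a dict: "clock": time; "q": joint angles; "joint_velocities": joint speeds; "tau": joint torques, N m; "position": TCP position; "eef_rot": TCP orientation; "contact_force": force on the tool from outside, world axes, zero at the start; "wrist_torque": the same for the moment, N m; "finger_gap": opening from 0.0 (shut) to 1.0 (fully open).
Only numpy, scipy, OpenCV 4.12 (cv2) and the standard library are available. Lean on these libraries where they do the work, as an engineer would, in place of code of your own. Each camera call takes 0.05 s, during which the arm holds its last target. There are 200 camera calls.

## Working session

There is one attempt and no reset: what is moved stays moved. The work goes in short steps, each a Python script; the robot and the scene stay as the last script left them, time stands still between calls to the robot, and variables do not carry over. Pictures are saved under pics/ and viewed, about 8 in all and at most 12, crops included, and the job is handed in when it is done.

```bash
ls; mkdir -p pics
cat > h.py <<'E'
from cell import *
import numpy as np, cv2
from scipy.spatial.transform import Rotation as R
def shot(n,f=None):
    s=get_state(); d=grab_frame(n)
    if 'T_tool_cam' in d:
        T=np.eye(4);T[:3,:3]=R.from_rotvec(s['eef_rot']).as_matrix();T[:3,3]=s['position']
        d['cam_to_world']=T@np.array(d['T_tool_cam'])
    if f: cv2.imwrite('pics/'+f,d['img'][:,:,::-1])
    return d
def unproj(d,uv,z):
    p=np.array([(uv[0]-d['cx'])/d['fx'],(uv[1]-d['cy'])/d['fy']]);r=p.copy()
    for _ in range(30): r=p/(1+d['k1']*(r@r))
    C=np.array(d['cam_to_world']);v=C[:3,:3]@np.array([r[0],r[1],1]);o=C[:3,3]
    return o+v*(z-o[2])/v[2]
def proj(d,P):
    C=np.array(d['cam_to_world']);c=(np.atleast_2d(P)-C[:3,3])@C[:3,:3]
    s=c[:,:2]/c[:,2:];r2=(s**2).sum(1,keepdims=True);s=s*(1+d['k1']*r2)
    return s*[d['fx'],d['fy']]+[d['cx'],d['cy']]
E
python3 - <<'E'
from h import *
a=shot('top','top1.png')
for n in ['board','stop','billet','billet_centre','chisel','jar','plane','offcut']:
    print(n,[(np.round(x['centre']).tolist(),round(x['score'],2)) for x in spot_in('top',n)])
b=shot('scene','sc1.png')
for n in ['board','billet']:
    print(n,[(np.round(x['centre']).tolist(),round(x['score'],2)) for x in spot_in('scene',n)])
cv2.imwrite('pics/both.png',np.hstack([cv2.resize(x['img'][:,:,::-1],(400,300)) for x in (a,b)]))
print(np.round(a['cam_to_world'],3),np.round(b['cam_to_world'],3),get_state())
E
```

```text
pics
board [([276.0, 205.0], 0.78), ([344.0, 204.0], 0.73)]
stop [([248.0, 208.0], 0.88), ([426.0, 214.0], 0.75)]
billet [([345.0, 204.0], 0.92), ([360.0, 260.0], 0.61), ([349.0, 173.0], 0.59)]
billet_centre [([344.0, 172.0], 0.96), ([362.0, 259.0], 0.65), ([345.0, 206.0], 0.59), ([249.0, 210.0], 0.43)]
chisel [([169.0, 237.0], 0.83)]
jar [([174.0, 168.0], 0.93)]
plane [([138.0, 202.0], 0.63)]
offcut [([422.0, 214.0], 0.93)]
board [([287.0, 233.0], 0.69)]
billet [([191.0, 175.0], 0.91), ([203.0, 254.0], 0.76), ([290.0, 235.0], 0.75)]
[[ 0.019 -0.989  0.148  0.326]
 [-1.    -0.018  0.007 -0.037]
 [-0.004 -0.149 -0.989  1.484]
 [ 0.     0.     0.     1.   ]] [[ 0.102  0.545 -0.832  1.33 ]
 [ 0.995 -0.068  0.078 -0.083]
 [-0.014 -0.835 -0.549  0.606]
 [ 0.     0.     0.     1.   ]] {'clock': 0.6, 'q': array([ 9.87807394e-01,  3.26180049e-01, -1.92601585e-01,  1.05204529e+00,
        1.43981489e-05,  1.43661903e+00]), 'joint_velocities': array([ 0.00046552, -0.00019236,  0.00078044, -0.00076154, -0.00046012,
        0.00111403]), 'tau': array([-9.06880778e-04, -4.43088734e+01,  2.62647915e+01,  1.40172269e-03,
       -1.53635006e-04,  6.88414744e-06]), 'position': array([0.23861628, 0.49554137, 0.23129111]), 'eef_rot': array([-2.66007275e+00, -1.67141096e+00,  5.31087537e-05]), 'contact_force': array([ 0.42047122,  0.61123908, -0.7881862 ]), 'wrist_torque': array([0.04200309, 0.01323686, 0.00092044]), 'finger_gap': 0.9996242486405277}
```

View pics/top1.png

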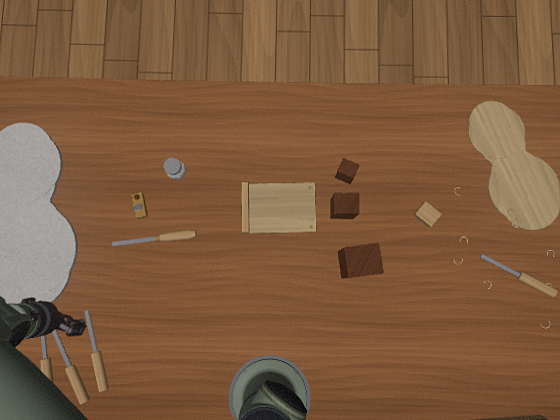

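View pics/sc1.png

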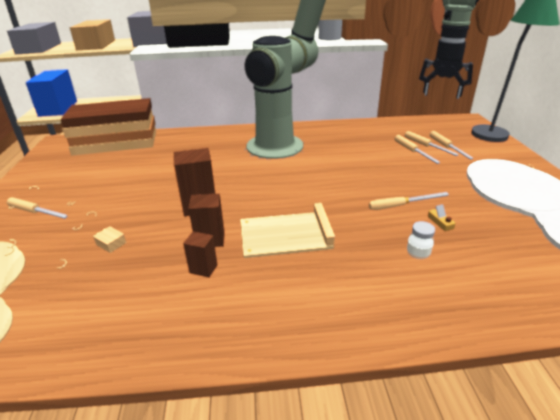

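Candidates for the billet in the top view are the small block at (347,170), the middle one at (345,205) and the large one at (360,260). The scene view confirms three sizes, so I choose the middle one. The stop is at image left, which is +y, so I push towards +y. Next I fit the poses.

```bash
cat >> h.py <<'E'
from scipy.optimize import minimize
def box(x,y,yaw,L,W,z0,z1):
    c,s=np.cos(yaw),np.sin(yaw)
    return np.array([[x+c*a*L/2-s*b*W/2,y+s*a*L/2+c*b*W/2,z] for z in (z0,z1) for a,b in((-1,-1),(1,-1),(1,1),(-1,1))])
def sil(d,P):
    m=np.zeros((1680,2240),np.uint8);h=cv2.convexHull(((proj(d,P)+.5)*4).astype(np.float32))
    cv2.fillConvexPoly(m,np.round(h).astype(np.int32),1);return m>0
def fit(views,p0,mk):
    # views: [(frame, mask)]
    vs=[(d,cv2.resize(m.astype(np.uint8),(2240,1680),interpolation=cv2.INTER_LINEAR)>0) for d,m in views]
    def cost(p):
        c=0
        for d,m in vs:
            s=sil(d,mk(*p));c+=1-(s&m).sum()/(s|m).sum()
        return c
    r=None
    for k in range(2):
        x=p0 if r is None else r.x
        r=minimize(cost,x,method='Nelder-Mead',options=dict(initial_simplex=np.array([x]+[np.array(x)+e for e in np.diag([.008,.008,.08])]),xatol=1e-4,fatol=1e-5,maxiter=150))
    return r.x,r.fun
def dark(d,uv):
    g=d['img'].max(2)<95
    n,l=cv2.connectedComponents(g.astype(np.uint8));w=l[int(uv[1])-6:int(uv[1])+7,int(uv[0])-6:int(uv[0])+7].ravel()
    k=np.bincount(w[w>0]).argmax();return l==k
E
python3 - <<'E'
from h import *
a=shot('top');ms=silhouettes('top','billet');mb=silhouettes('top','board');mo=silhouettes('top','offcut')
for m in ms+mb+mo: print(m['centre'],m['score'],m['mask'].sum(),dark(a,m['centre']).sum() if m in [] else '')
print('offcut',unproj(a,mo[0]['centre'],.03))
fits={}
for name,uv,hs,dim in (('mid',(345,205),.12,(.06,.07)),('big',(360,260),None,None),('small',(347,170),None,None)):
    m=dark(a,uv);print(name,m.sum(),cv2.boundingRect(m.astype(np.uint8)))
    g=unproj(a,uv,.1);print(g)
    if dim:
        f=fit([(a,m)],[g[0],g[1],np.pi/2],lambda x,y,w:box(x,y,w,.06,.07,0,.12));print('billet',f);fb=f[0]
m=[q for q in mb if abs(q['centre'][0]-278)<15][0]['mask']
g=unproj(a,(280,207),.01)
f=fit([(a,m)],[g[0],g[1],np.pi/2],lambda x,y,w:box(x,y,w,.22,.15,0,.012));print('board',f,m.sum())
im=a['img'][:,:,::-1].copy()
im=cv2.resize(im[140:300,220:440],None,fx=3.6,fy=3.6,interpolation=cv2.INTER_CUBIC)
for P,c in ((box(*fb,.06,.07,0,.12),(0,255,0)),(box(*f[0],.22,.15,0,.01),(255,0,0))):
    q=((proj(a,P)-[220,140]+.5)*3.6).astype(int)
    for i in (0,4): cv2.polylines(im,[q[i:i+4].reshape(-1,1,2)],True,c,1)
cv2.imwrite('pics/c1.png',im)
def rv(th,psi,flip=0):
    # tool z = forward(+psi)*sin - up*cos ; tool x horizontal perpendicular
    f=np.array([np.cos(psi),np.sin(psi),0]);z=f*np.sin(th)+np.array([0,0,-np.cos(th)])
    x=np.cross(f,[0,0,1])*(1-2*flip);return R.from_matrix(np.stack([x,np.cross(z,x),z],1)).as_rotvec()
for th in (35,45,55):
  for fl in (0,1):
    print(th,fl,[None if (q:=ik([fb[0],y,z],rv(np.radians(th),np.pi/2,fl))) is None else np.round(q,2) for y,z in((fb[1]-.08,.02),(-.08,.11),(.0,.04))])
E
```

```text
[345.3, 171.0] 0.94 411 
[345.6, 205.3] 0.67 737 
[360.2, 259.6] 0.63 1304 
[278.9, 207.7] 0.93 3570 
[425.2, 216.5] 0.63 383 
offcut [ 0.52689092 -0.44746375  0.03      ]
mid 717 (330, 192, 29, 27)
[ 0.54580616 -0.20315363  0.1       ]
billet (array([ 0.5483626 , -0.20365704,  1.76389109]), np.float64(0.1817268300224163))
big 1282 (338, 243, 46, 35)
[ 0.39191389 -0.24471334  0.1       ]
small 371 (335, 158, 24, 26)
[ 0.64709972 -0.20877544  0.1       ]
board (array([ 0.5508139 , -0.01239539,  1.61219861]), np.float64(0.033718968836789265)) 3570
35 0 [array([-0.8 ,  0.97,  0.22,  1.29,  0.41,  0.67]), array([-0.56,  0.66, -0.15,  1.12,  0.51,  0.92]), array([-0.44,  0.69, -0.3 ,  0.86,  0.55,  1.05])]
35 1 [array([-0.8 ,  0.97,  0.22,  1.29,  0.41, -2.47]), array([-0.56,  0.66, -0.15,  1.12,  0.51, -2.22]), array([-0.44,  0.69, -0.3 ,  0.86,  0.55, -2.09])]
45 0 [array([-0.84,  1.1 ,  0.4 ,  1.51,  0.49,  0.57]), array([-0.61,  0.77, -0.06,  1.26,  0.62,  0.79]), array([-0.5 ,  0.79, -0.22,  1.  ,  0.67,  0.91])]
45 1 [array([-0.84,  1.1 ,  0.4 ,  1.51,  0.49, -2.57]), array([-0.61,  0.77, -0.06,  1.26,  0.62, -2.35]), array([-0.5 ,  0.79, -0.22,  1.  ,  0.67, -2.23])]
55 0 [array([-0.87,  1.26,  0.61,  1.75,  0.56,  0.45]), array([-0.66,  0.89,  0.03,  1.43,  0.71,  0.64]), array([-0.55,  0.91, -0.13,  1.17,  0.77,  0.75])]
55 1 [array([-0.87,  1.26,  0.61,  1.75,  0.56, -2.69]), array([-0.66,  0.89,  0.03,  1.43,  0.71, -2.5 ]), array([-0.55,  0.91, -0.13,  1.17,  0.77, -2.39])]
```

View pics/c1.png

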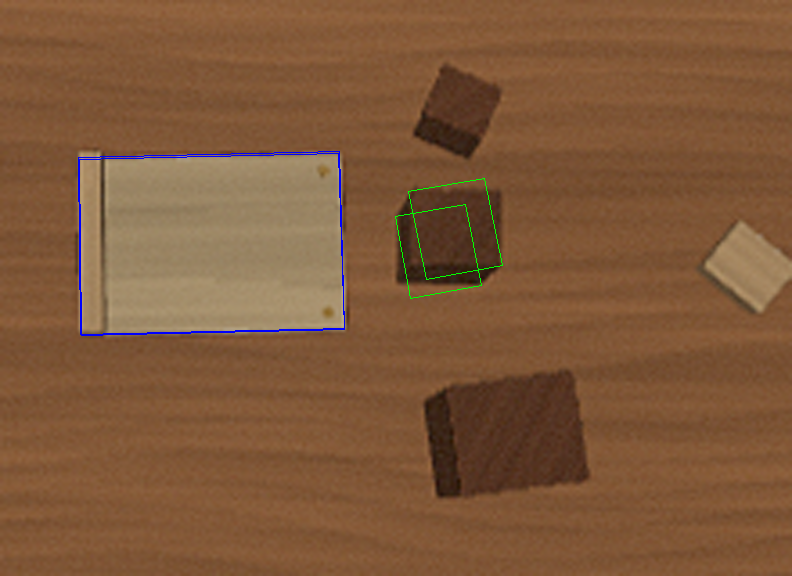

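The billet fit missed. I'll fit all three blocks with free dimensions in both views, and view a scene crop.

Run:
```python
from h import *
a=shot('top');b=shot('scene');mS=silhouettes('scene','billet')
print([(m['centre'],m['mask'].sum()) for m in mS])
im=b['img'][:,:,::-1].copy()
dr=[]
from itertools import product
for nm,ua,ub in (('mid',(345,205),(206,222)),('small',(347,170),(201,256)),('big',(360,260),(194,180))):
    ma=dark(a,ua); mb=None
    for q in mS:
        if np.hypot(*(np.array(q['centre'])-ub))<25: mb=q['mask']
    print(nm,ma.sum(),mb is not None and mb.sum())
    if nm=='mid': Hy=[(.06,.07,.12),(.07,.06,.12)]
    else: Hy=[(.06*s,.07*s,.12*s) for s in ((.7,.75,.8) if nm=='small' else (1.3,1.4,1.5))]
    for L,W,H in Hy:
        g=unproj(a,ua,H*.8); best=None
        for y0 in (np.pi/2,np.pi/2+.25,np.pi/2-.25, np.pi/2+.5):
            r=fit([(a,ma)],[g[0],g[1],y0],lambda x,y,w:box(x,y,w,L,W,0,H))
            if best is None or r[1]<best[1]: best=r
        print(' ',L,W,H,np.round(best[0],4),round(best[1],3),'scene IoU', None if mb is None else round(float((lambda s,m:(s&m).sum()/(s|m).sum())(sil(b,box(*best[0],L,W,0,H))[::4,::4],mb)),3))
        if nm=='mid': dr.append(box(*best[0],L,W,0,H))
def ov(d,x0,y0,x1,y1,k):
    im=cv2.resize(d['img'][y0:y1,x0:x1,::-1],None,fx=k,fy=k,interpolation=cv2.INTER_CUBIC)
    for P,c in zip(dr,((0,255,0),(255,255,0))):
        q=((proj(d,P)-[x0,y0]+.5)*k).astype(int)
        for i in (0,4): cv2.polylines(im,[q[i:i+4].reshape(-1,1,2)],True,c,1)
    return im
cv2.imwrite('pics/c2.png',np.hstack([ov(a,310,150,390,240,4.5)[:400],ov(b,165,140,245,290,4.5)[100:500]]))
```

```text
[([203.7, 254.3], np.int64(1248)), ([210.1, 216.7], np.int64(1388)), ([190.0, 176.8], np.int64(1793)), ([441.5, 218.4], np.int64(404))]
mid 716 1388
  0.06 0.07 0.12 [ 0.5499 -0.204   1.7704] 0.184 scene IoU 0.672
  0.07 0.06 0.12 [ 0.5491 -0.2029  1.5689] 0.057 scene IoU 0.763
small 371 1248
  0.041999999999999996 0.049 0.08399999999999999 [ 0.6576 -0.2136  2.7676] 0.091 scene IoU 0.83
  0.045 0.052500000000000005 0.09 [ 0.6567 -0.213   2.7312] 0.124 scene IoU 0.911
  0.048 0.05600000000000001 0.096 [ 0.6566 -0.2141  2.6669] 0.225 scene IoU 0.833
big 1282 1793
  0.078 0.09100000000000001 0.156 [ 0.3942 -0.2504  1.7011] 0.21 scene IoU 0.594
  0.08399999999999999 0.098 0.16799999999999998 [ 0.391  -0.2452  1.6941] 0.225 scene IoU 0.663
  0.09 0.10500000000000001 0.18 [ 0.3981 -0.2405  1.7233] 0.255 scene IoU 0.644
```

View pics/c2.png

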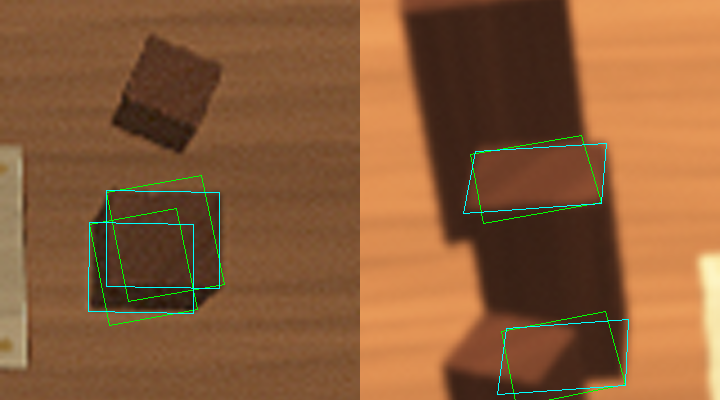

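The middle block fits well (top IoU 0.94) as a 70 mm (along y) × 60 mm footprint at (0.549, -0.203). The edge is at y≈-0.122, giving a 46 mm gap, which agrees with the 30–70 mm given. I'll use a tilted tool so the gripper body clears the 120 mm block.

```bash
cat >> h.py <<'E'
YAW=1.612; D=np.array([np.cos(YAW),np.sin(YAW),0]); BC=np.array([.5508,-.0124,0])
def rv(th,psi=YAW):
    f=np.array([np.cos(psi),np.sin(psi),0]);z=f*np.sin(th)+np.array([0,0,-np.cos(th)])
    x=np.cross(f,[0,0,1]);return R.from_matrix(np.stack([x,np.cross(z,x),z],1)).as_rotvec()
TH=np.radians(38)
F=lambda: float(np.array(get_state()['contact_force'])@D)
E
python3 - <<'E'
from h import *
grab()
o=rv(TH)
B=np.array([.549,-.203,0]); P=B-D*(.035+.04)
movep(P+[0,0,.25],o); print(get_state()['clock'],F())
move_l(P+[0,0,.12],.15)
a=shot('top');b=shot('scene')
cv2.imwrite('pics/p1.png',np.hstack([cv2.resize(a['img'][120:320,220:460,::-1],(400,333)),cv2.resize(b['img'][60:310,60:360,::-1],(400,333))]))
print(get_state()['clock'],F(),P,get_state()['position'])
E
```

```text
4.6833 0.905418748508802
5.8 -0.3168705688764986 [ 0.5520894  -0.27793634  0.        ] [ 0.55263607 -0.27841475  0.12118524]
```

View pics/p1.png

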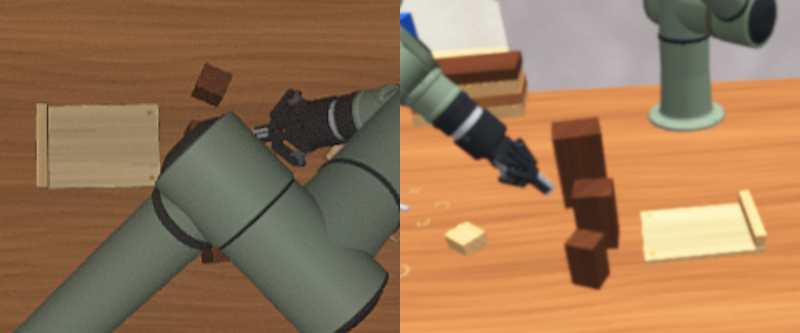

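The elbow sits high and clear of the blocks, and the closed fingertip is aimed at the middle billet's back face. I'm lowering and pushing low.

Run:
```python
from h import *
P=np.array([.552,-.278,0])
print(move_l(P+[0,0,.020],.1,until_force=6)); sleep(.2); f0=F()
print('base',f0,get_state()['position'])
P0=np.array(get_state()['position'])
hit=False;s=0
# push: small steps, log force
while s<.085:
    st,v=(.012,.03) if s<.060 else (.006,.012)
    s+=st
    hit=move_l(P0+D*s,v,until_force=7); f=F()-f0
    print(round(s*1e3),hit,round(f,1),np.round(get_state()['contact_force'],1))
    if hit or f<-8: break
sleep(1.0)
print(F()-f0,get_state()['position'],get_state()['clock'])
a=shot('top');b=shot('scene')
cv2.imwrite('pics/p2.png',np.hstack([cv2.resize(a['img'][120:320,220:460,::-1],(400,333)),cv2.resize(b['img'][120:295,120:330,::-1],(400,333))]))
```

```text
False
base 0.3622892609826318 [ 0.55231093 -0.27831118  0.02065504]
12 False -0.3 [0.4 0.1 0.2]
24 False -1.3 [-1. -1.  0.]
36 False -0.2 [ 0.   0.1 -0.1]
48 False -0.0 [0.9 0.4 1.2]
60 False -0.1 [0.2 0.3 0.7]
66 False -2.1 [-0.1 -1.7 -0.4]
72 False -1.3 [ 0.7 -0.9  0.3]
78 True -2.4 [ 0.6 -2.   1.8]
0.0229246124058598 [ 0.54877966 -0.20347643  0.01970613] 12.6
```

View pics/p2.png

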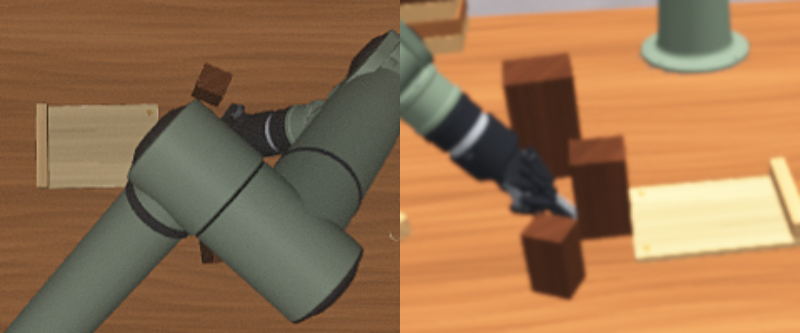

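It stopped about at the edge: the tip is at y≈-0.195, which puts the front face at about -0.125. I'll press in fine steps to confirm the jam and hold there.

```bash
cat >> h.py <<'E'
def creep(f0,target,step,n,v=.01):
    """fine steps along D until the resisting force reaches target; holds the last target"""
    p=np.array(get_state()['position']);log=[]
    for i in range(1,n+1):
        h=move_l(p+D*step*i,v,until_force=9);f=np.mean([F() for _ in range(3)])-f0;log.append(round(float(-f),1))
        if -f>=target: break
    print('creep mm',round(step*i*1e3,2),log,'h',h);return p+D*step*i
E
python3 - <<'E'
from h import *
f0=.36
creep(f0,6,.0005,16)
for _ in range(5): sleep(.25);print(round(-(F()-f0),1),end=' ')
print(get_state()['position'],get_state()['clock'])
E
```

```text
creep mm 1.5 [2.8, 4.3, 7.5] h False
6.1 6.2 5.6 5.5 5.9 [ 0.54884101 -0.20313657  0.01973776] 14.7
```

The edge is confirmed: force rose to 6–7 N for 0.3 mm of motion and was held for about 1.3 s. Now the high push.

Run:
```python
from h import *
p=np.array(get_state()['position'])
move_l(p-D*.025,.08); q=p-D*.025; q[2]=.094
move_l(q,.12); sleep(.2); f0=F(); print('base',f0)
s=0
while s<.092:
    s+=.006
    z=.012*np.clip((s-.025)/.03,0,1)
    h=move_l(q+D*s+[0,0,z],.035,until_force=10); print(round(s*1e3),h,round(f0-F(),1),end=' | ')
    if h: break
sleep(.4); p=np.array(get_state()['position']);print(p,F()-f0)
move_l(p-D*.05+[0,0,.05],.15)
move_l(p-D*.13+[0,0,.05],.15)
a=shot('top');b=shot('scene')
print(get_state()['clock'])
cv2.imwrite('pics/p3.png',np.hstack([cv2.resize(a['img'][120:320,220:460,::-1],(400,333)),cv2.resize(b['img'][120:295,120:330,::-1],(400,333))]))
```

```text
base 0.2894862050868547
6 False 0.4 | 12 False 0.2 | 18 False 0.3 | 24 False 0.9 | 30 False 2.1 | 36 False 4.5 | 42 False 3.6 | 48 False 3.4 | 54 False 2.5 | 60 False 1.3 | 66 False 0.7 | 72 False 0.8 | 78 False -0.4 | 84 False 0.5 | 90 False 0.5 | 96 False 0.7 | [ 0.54593215 -0.13226433  0.10597563] -0.6131869330660362
23.1917
```

View pics/p3.png

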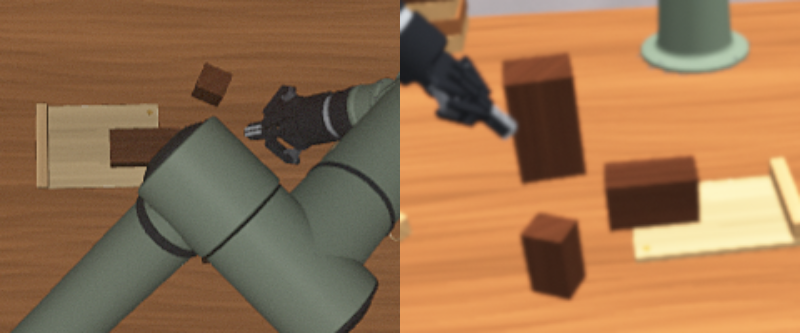

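The billet is lying on the board with its foot end overhanging the edge, as the description allows. I'll measure its front end for centring, then slide it home.

Run:
```python
from h import *
a=shot('top');b=shot('scene')
for uv in ((286.3,197.2),(286.3,219.2)):
    p=unproj(a,uv,.08)
    print('front top corner',p,'board coords',(p-BC)@D,(p-BC)@np.array([-D[1],D[0],0]))
m=[q for q in silhouettes('scene','billet') if 200<q['centre'][0]<260 and 190<q['centre'][1]<240]
print([(q['centre'],q['mask'].sum()) for q in m])
p=unproj(a,(286.3,208.2),.08)
for H,W in ((.07,.06),(.06,.07)):
    r=fit([(b,m[0]['mask'])],[p[0]+.002,p[1]-.06,YAW],lambda x,y,w:box(x,y,w,.12,W,.01,.01+H));print(H,W,r)
    c=np.array([r[0][0],r[0][1],0]);print((c-BC)@D,(c-BC)@np.array([-D[1],D[0],0]))
```

```text
front top corner [ 0.56859256 -0.03687111  0.08      ] board coords -0.025183249171086764 -0.016769446221937732
front top corner [ 0.50480456 -0.03801755  0.08      ] board coords -0.023701157806396905 0.04701163526472371
[([252.2, 220.4], np.int64(1797))]
0.07 0.06 (array([ 0.53448028, -0.0932348 ,  1.60945951]), np.float64(0.028842856162974106))
-0.0800939482340891 0.019635620299967137
0.06 0.07 (array([ 0.52718373, -0.09374136,  1.62403859]), np.float64(0.037186911323519145))
-0.08029952230610687 0.026946844134964378
```

Run:
```python
from h import *
N=np.array([-D[1],D[0],0])
W=lambda s,z:BC+D*s+N*.0175+np.array([0,0,z])
move_l(W(-.19,.15),.15); move_l(W(-.19,.033),.12,until_force=6); sleep(.2); f0=F(); print('base',f0)
for s,v in ((-.155,.06),(-.12,.035),(-.085,.035),(-.06,.035),(-.05,.03)):
    h=move_l(W(s,.033),v,until_force=9); print(s,h,round(f0-F(),1),np.round((np.array(get_state()['position'])-BC)@D,4),end=' | ')
    if h: break
print(get_state()['clock'])
if not h:
    t=creep(f0,7,.001,22,.015)
    for i in range(12):
        f=np.mean([f0-F() for _ in range(4)])
        if f>9.3: break
        t=t+D*.00025; move_l(t,.01)
    L=[]
    for _ in range(14):
        sleep(.1);f=f0-F();L.append(round(f,1))
    print(i,L,np.round((np.array(get_state()['position'])-BC)@D,4),get_state()['clock'])
b=shot('scene');a=shot('top')
cv2.imwrite('pics/p4.png',np.hstack([cv2.resize(a['img'][140:270,210:370,::-1],(400,325)),cv2.resize(b['img'][180:280,200:350,::-1],(400,325))]))
```

```text
base -0.030054010327362563
-0.155 False 0.0 -0.155 | -0.12 False 1.0 -0.1196 | -0.085 False 0.3 -0.0847 | -0.06 False 0.2 -0.0594 | -0.05 False 1.0 -0.0495 | 29.6
creep mm 11.0 [0.7, 3.0, 2.7, 2.0, 2.0, 1.5, 2.1, 1.5, 4.6, 6.9, 9.3] h False
0 [9.0, 8.9, 8.4, 8.6, 8.8, 8.1, 9.1, 9.0, 9.3, 8.9, 8.6, 8.4, 9.0, 8.6] -0.0405 33.75
```

View pics/p4.png

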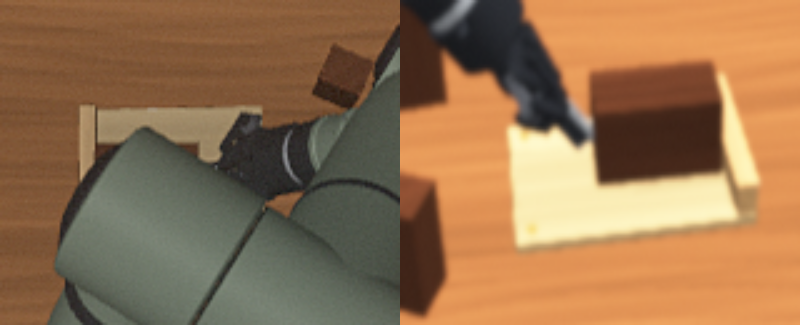

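It's seated against the stop. The push reads 8.8 N, so I'll trim it to about 10 N, hold, release, retreat and check squareness.

Run:
```python
from h import *
f0=-.03
N=np.array([-D[1],D[0],0]); t0=np.array(get_state()['position'])
# commanded target was W(-.05)+creep 11 mm from measured position (-.0495)
s=-.0495+.011; p=BC+D*s+N*.0175; p[2]=.033
mean=lambda n:float(np.mean([(sleep(.05),f0-F())[1] for _ in range(n)]))
f=mean(4);k=0
while f<9.7 and k<8:
    k+=1; move_l(p+D*.0003*k,.01); f=mean(4); print(round(f,1),end=' ')
L=[]
for _ in range(15): sleep(.1);L.append(round(f0-F(),1))
print('hold',L,get_state()['position'],get_state()['clock'])
p=np.array(get_state()['position'])
move_l(p-D*.05,.08); move_l(p-D*.1+[0,0,.15],.2)
q=p-D*.1+[0,0,.25]
movep([.30,-.42,.30],rv(0)) 
a=shot('top');b=shot('scene')
print(get_state()['clock'])
cv2.imwrite('pics/p5.png',np.hstack([cv2.resize(a['img'][140:300,210:410,::-1],(400,320)),cv2.resize(b['img'][180:280,225:350,::-1],(400,320))]))
```

```text
9.6 10.3 hold [9.9, 9.6, 10.7, 10.6, 10.1, 10.8, 10.0, 10.8, 9.5, 10.4, 10.1, 10.2, 9.5, 10.3, 9.9] [ 0.53623578 -0.0534189   0.03303149] 36.45
39.6833
```

View pics/p5.png

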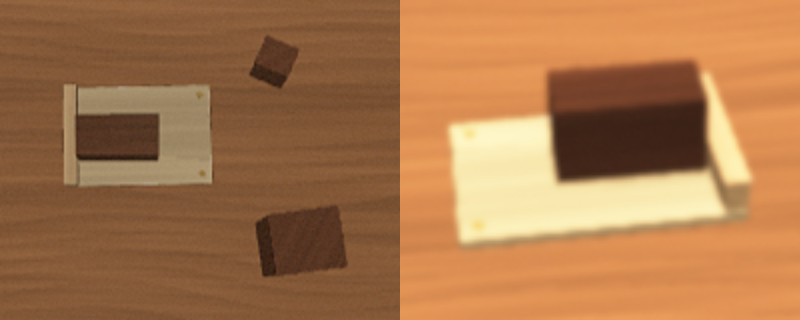

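It looks flush. One numeric check of yaw and seating, then I hand in.

Run:
```python
from h import *
a=shot('top');N=np.array([-D[1],D[0],0])
m=dark(a,(268,208)); c0=BC+D*.03+N*.0175
for H,W in ((.07,.06),(.06,.07)):
    r=fit([(a,m)],[c0[0],c0[1],YAW],lambda x,y,w:box(x,y,w,.12,W,.01,.01+H));c=np.array([*r[0][:2],0])
    print(H,W,'along',(c-BC)@D,'across',(c-BC)@N,'dyaw deg',np.degrees(r[0][2]-YAW),r[1])
mb=max(silhouettes('top','board'),key=lambda q:q['score'])['mask']
e=(mb|m).astype(np.uint8);print('board angle',cv2.minAreaRect(cv2.findNonZero(e)),'billet',cv2.minAreaRect(cv2.findNonZero(m.astype(np.uint8))))
for n in ('chisel','jar','plane','offcut'): print(n,[np.round(x['centre']).tolist() for x in spot_in('top',n)][:2])
```

```text
0.07 0.06 along 0.027944219400611873 across 0.008554669936501266 dyaw deg -0.2672872737674591 0.10559006211180122
0.06 0.07 along 0.02889062573761386 across 0.00808754611151123 dyaw deg -3.8114647911777015 0.18881826874402385
board angle ((278.5, 207.49998474121094), (72.99998474121094, 50.99999237060547), 0.0) billet ((268.0, 201.0), (36.0, 40.0), 90.0)
chisel [[168.0, 236.0]]
jar [[172.0, 168.0]]
plane [[426.0, 215.0], [136.0, 202.0]]
offcut [[424.0, 217.0]]
```

```bash
python3 -c "
from h import *
sign_off(); print(get_state()['clock'])"
```

```text
the job is handed in; nothing more can be done
the job is handed in; nothing more can be done
```

The job is done and handed in at about 40 s on the robot's clock, against the 72 s limit; no verdict is reported.

**What I did**
- **Upright push:** I pushed the middle-sized billet low until its foot jammed at the board's front edge. The force rose to about 7 N with only 0.3 mm of motion, and I held it there for about 1.3 s at 6 N.
- **Tipping:** I pushed it over from about 100 mm up, with a peak of about 4.5 N. It fell lengthwise onto the board with its foot end overhanging the edge, as you said it might.
- **Seating:** I slid it to the stop and held it there for 1.5 s at 9.5–10.8 N, then let go. The highest force I logged was about 11 N.

**Last checks**
- **Seating and squareness:** The final pictures show the billet flat and flush against the stop. The fit puts its centre 28 mm along the board, where fully home is 30 mm, and within about 0.3° of square. That is within the camera calibration error. The mask for that fit took in something extra (fit error 0.11), so its sideways reading of 8.5 mm disagrees with the push line of about 17 mm and is not reliable.
- **Bystanders:** The chisel, jar, finger plane and offcut are where they started, to within about 2 pixels. The network's top "plane" hit in the last check was really the offcut. The small and large billets did not visibly move.
- **Billet footprint:** The standing billet fitted better with its 70 mm side along the push, while the task text implies the 60 mm side. This made no difference to the job.

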